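Index the repair turntable to its next hole

TASK

Press the sprung plunger of the indexing turntable down with the fingertips until its pin is out of its hole, turn the turntable clockwise (seen from above) to the very next hole, and let the plunger rise so that its pin comes up fully in that hole. Only push, lift nothing; do not touch the mains adapter that stands on the turntable, which must ride along standing in its place, and leave the other things on the table where they are. Finish with the hand clear.

Things in the scene. Friction and masses are not known exactly. Their poses are not given: they have to be found in the camera images.
- dial: Fixed base of the turntable, on a 3 mm black mat: a round aluminium plate 190 mm across, top 42 mm above the origin, with eight 12 mm holes 84 mm from the axis, 45 degrees apart. Origin: on the turning axis, centre of the underside, 3 mm above the table, z up; x points to the hole where the pin starts, so the next one clockwise lies at -45 degrees. It can stand at any yaw.
- turntable (a joint): Angle of the turntable about the dial's vertical axis, rad: 0 at the start, growing clockwise seen from above; the next hole is at 0.785 (45 degrees). With the pin out it turns with light friction (about 1 N at the plunger) and stays where it is left; it is locked while the pin is up in a hole. It turns through 3 rad at most either way.
- plunger (a joint): How far the plunger is pressed down, m: 0 fully up (pin through its hole, 2 mm proud of the plate), 0.014 at its stop. The spring takes about 5 N to start, 9 N at the stop. Pressed 10 mm or more, the pin is clear below the plate and the turntable can turn. Let go between holes, it rubs under the plate and springs up where it meets a hole; its round end centres itself within about 4 mm of a hole.
- cup_floor (a point): Centre of the inner floor of the plunger's thumb cup, the place to press: a round steel dish open upwards, 44 mm wide inside, 50 mm outside, rim 10 mm above this point. 108 mm from the dial's axis in line with the pin, 73 mm above the dial's origin when up; it moves with turntable and plunger. A fingertip pressed in the cup also pushes the turntable round.
- pin_tip (a point): Top of the plunger's steel pin, 9 mm thick with a round end, 84 mm from the dial's axis and 24 mm inward of the centre of the cup. It comes up through the plate from below, hidden from above by the turntable's arm: the hole that cannot be seen under the arm is the one it stands in.
- platter_top (a point): Centre of the top of the turntable's platter, on the turning axis, 56 mm above the dial's origin. The platter is round, grey with a black rubber top, 132 mm across; one grey arm, 22 mm wide, reaches from it over the plate's rim and carries the plunger.
- adapter: White mains adapter housing, 60 x 46 x 42 mm, loose on the middle of the platter, top 98 mm above the dial's origin. Origin: centre of its underside.
- spool: Bystander, loose: solder reel, 52 mm across, 36 mm tall, standing. Origin: centre of its underside.
- flux_jar: Bystander, loose: small amber jar with a steel lid, 44 mm across, 45 mm tall. Origin: centre of its underside.
- mug: Bystander, loose: white mug, 80 mm across, 92 mm tall, handle on its +y side. Origin: centre of its underside.
- meter: Bystander, loose: orange hand multimeter lying flat, 75 x 135 x 32 mm. Origin: centre of its underside.
- drink: Bystander, loose: green glass bottle, 62 mm across, 210 mm tall. Origin: centre of its underside.
- screwdriver: Bystander, loose: screwdriver lying on the table, 190 mm long along its x axis. Origin: centre of its underside.
- tape_tin: Bystander, loose: bare metal tin, 68 mm across, 75 mm tall. Origin: centre of its underside.
Mind the look-alikes: they are no part of the job. What is shaped like the adapter but turquoise is not meant. Leave any yellow look-alike of the dial alone.

How it is judged:
On the way, in this order (a step that is already met when the one before it is completed fails the run):
1. the plunger is pressed in at its first hole until the pin is clear of the plate (value of joint plunger above 0.0095 m and value of joint turntable between -0.1 and 0.1 rad), for 0.05 s.
2. the turntable stands at the next hole clockwise with the pin up in it (value of joint turntable between 0.735 and 0.835 rad and value of joint plunger below 0.003 m), for 0.2 s.
At the end, for the whole second after the job is handed in: The turntable stands at the next hole clockwise (45 degrees, within 0.05 rad) with the plunger up (within 3 mm of fully up), at rest, and the adapter still stands upright within 30 mm of the platter's centre (all of step 2 and velocity of joint turntable between -0.05 and 0.05 rad/s and horizontal distance between adapter and platter_top below 0.03 m and angle between adapter's own z axis and vertical below 0.1 rad and linear speed of adapter below 0.02 m/s); the robot touches nothing.
It fails at once if the adapter is touched by the robot (contact force between any of the fingers, the arm and adapter above 0.5 N).
It fails at once if the adapter is lifted or tipped (z of adapter in the frame of dial above 0.07 m or angle between adapter's own z axis and vertical above 0.3 rad).
It fails at once if another thing is moved by more than 30 mm or tipped over (distance of any of spool, flux_jar, mug, meter, drink, screwdriver, tape_tin from where it was at the start of the episode above 0.03 m or angle between any of spool, flux_jar, mug, meter, drink, screwdriver, tape_tin's own z axis and vertical above 0.4 rad).
It also fails if it takes over 35 s, if anything falls off the work surface, if the arm or the gripper's body presses on something with over 40 N, if the wrist force passes 120 N, or if a joint passes its speed limit or range.

ROBOT

A 7-joint arm with a two-finger parallel gripper is mounted at the origin on the work surface. World frame = base frame: x ahead of the robot, y to its left, z up, the work surface at z = 0. Lengths are in m, angles in rad, forces in N, time in s.
With the tool pointing down it reaches from about 0.425 to 0.95 m from the base axis. Payload 16.7 kg.
Tool frame: the origin (TCP) lies on the centre line of the jaws, within the pads' length; the fingertips stand 11 mm ahead of it and the grasp point (between the pads) lies 8 mm behind it; z points along the fingers, y is the line along which they close (so a half turn about z gives the same grasp; the last joint's range is limited). The gripper opens to 94 mm and grips with 3 to 60 N. Pads are 16 mm wide; open, the fingers measure 119 mm over their backs; the gripper's body (75 mm by 177 mm) begins 78 mm behind the grasp point.
Start: joints at [-1.349, 0.426, 0.074, 1.606, -0.034, 1.111, -0.067], TCP at [0.245, 0.629, 0.216] pointing down, gripper open.
Joint ranges: [-2.85, 2.85], [-0.5, 2.14], [-1.23, 1.37], [0.21, 2.46], [-1.02, 4.16], [0.16, 2.05], [-2.73, 2.73]. Speed limits (rad/s): [1.89, 1.89, 2.39, 2.39, 3.01, 3.01, 3.01].

INTERFACE

Orientations are given as a 3x3 rotation matrix whose columns are the frame's x, y, z axes.
In Python, from rig import r gives the robot as it stands.
- The arm moves only by the tool carry_out, never from a script. Its argument "increments" is a list of rows, each an object of numbers: "x", "y", "z": the shift along the tool's x, y, z in cm; "ax", "ay", "az": the turn, a rotation vector about the tool's x, y, z in degrees; "fingers": the finger opening in cm, from 0 to 9.4. A call has 1 to 12 rows; each row is the pose to reach, as a shift and turn from the pose commanded when the call began, along the tool's axes at that moment; what a row does not reach only later rows make up. A row lasts 1/8 s, in which the tool goes at most 62.5 mm and 10.7 degrees, less where a joint would pass 70% of its speed; a pose out of reach is approached as far as the arm can. A call with a gripper value outside its range is refused whole. The fingers move at their own pace and stop on an object; "newtons" is the grip in N (left out, the last holds). Time passes only in rows, so rows that repeat a pose let the fingers close. It gives the time, the measured TCP pose, the force, the opening and the grip force at its end, in the units of the state.
- r.read_state(): the state, without advancing time (a new reading comes with each control period).
- r.read_camera(name): name is "side" or "top"; returns a dict with "image" (384x512x3 uint8, blue, green, red), "intrinsics" (3x3 intrinsics, pixels), "extrinsics" (4x4, takes a point from world to camera coordinates). Camera axes: x right, y down, z forward; pixel columns grow to the right and rows downward; lengths in m; the calibration is good to about 2 mm. A picture is of the moment at which its call begins. There is no depth.
- r.job_done(): hands the job in; it is judged then, once.
Trained networks look in the newest picture that a camera, given by its name, has taken for a name from the list of things; names that differ only in an ending like _2 or _b are one class to them, and where a whole thing is asked for, a point or a joint stands for the part that bears it (a point fixed in the world has none). Each returns a list of dicts, best first, with "confidence" (0 to 1); they miss things now and then, are a little off and sometimes report something else, mostly with a low value. They report only what shows in the picture. A call takes as long as a camera call. They do not tell look-alikes from the thing itself.
- r.find_in(label, camera): "centre" ([column, row] in pixels, amid what is visible of it).
- r.silhouettes(label, camera): "region" (384x512 bool, what is visible of it) and "centre" ([column, row] in pixels, amid what is visible of it).
The state is a dict: "clock": time; "joint_positions": joint angles; "qd": joint speeds; "joint_torque": joint torques, N m; "eef_pos": TCP position; "ee_rot": TCP orientation; "contact_force": force on the tool from outside, world axes, zero at the start; "moment": the same for the moment, N m; "width": finger opening in m; "grasp_force": force on a finger pad.
Only numpy, scipy, OpenCV 4.12 (cv2) and the standard library are available. Lean on these libraries where they do the work, as an engineer would, in place of code of your own. Each camera call takes 0.05 s, during which the arm holds its last target. There are 200 camera calls.

## Working session

There is one attempt and no reset: what is moved stays moved. The work goes in short steps, Python scripts to look and compute and a tool call to move; the robot and the scene stay as the last step left them, time stands still between calls to the robot, and variables do not carry over. Pictures are saved under pics/ and viewed, at most 10 in all, crops included, and the job is handed in when it is done.

Besides the shell and the picture viewer there is one more tool, called as name([rows], argument=value, ...), one row to a line, values as JSON. carry_out: Moves the arm, as the interface text tells. Its arguments: {"type":"object","properties":{"increments":{"type":"array","items":{"type":"object","properties":{"x":{"type":"number"},"y":{"type":"number"},"z":{"type":"number"},"ax":{"type":"number"},"ay":{"type":"number"},"az":{"type":"number"},"fingers":{"type":"number"}}}},"newtons":{"type":"number"}},"required":["increments"]}

```bash
mkdir -p pics; python3 - <<'E'
from rig import r
import cv2,numpy as np
s=r.read_state(); print({k:np.round(v,3).tolist() for k,v in s.items()})
for c in("top","side"):
    d=r.read_camera(c); cv2.imwrite(f"pics/{c}0.png",d["image"]); np.savez(f"{c}0.npz",**d)
    for l in("dial","cup_floor","platter_top","adapter"):
        print(c,l,[(np.round(x["centre"]).tolist(),round(x["confidence"],2)) for x in r.find_in(l,c)])
E
```

```text
{'clock': 0.0, 'joint_positions': [-1.349, 0.427, 0.074, 1.607, -0.034, 1.111, -0.067], 'qd': [0.0, -0.001, 0.001, -0.0, 0.0, -0.001, -0.001], 'joint_torque': [0.001, -93.582, 3.667, -45.42, -0.049, 0.02, 0.0], 'eef_pos': [0.244, 0.629, 0.216], 'ee_rot': [[-0.932, 0.362, -0.0], [0.362, 0.932, -0.001], [-0.0, -0.001, -1.0]], 'contact_force': [-0.117, 0.616, -1.066], 'moment': [0.015, -0.01, -0.009], 'grasp_force': 0.0, 'width': 0.094}
top dial [([264.0, 176.0], 0.92), ([161.0, 276.0], 0.91)]
top cup_floor [([177.0, 253.0], 0.65)]
top platter_top [([265.0, 174.0], 0.88), ([165.0, 276.0], 0.78)]
top adapter [([272.0, 150.0], 0.69)]
side dial [([125.0, 184.0], 0.71), ([273.0, 199.0], 0.69)]
side cup_floor [([145.0, 172.0], 0.61), ([297.0, 183.0], 0.51)]
side platter_top [([120.0, 180.0], 0.85), ([274.0, 191.0], 0.62)]
side adapter [([319.0, 270.0], 0.89), ([263.0, 184.0], 0.78), ([197.0, 196.0], 0.67)]
```

View pics/top0.png

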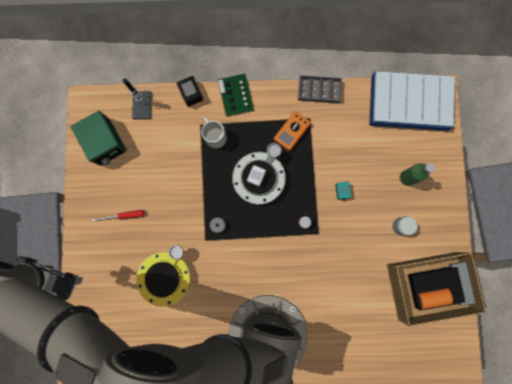

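View pics/side0.png

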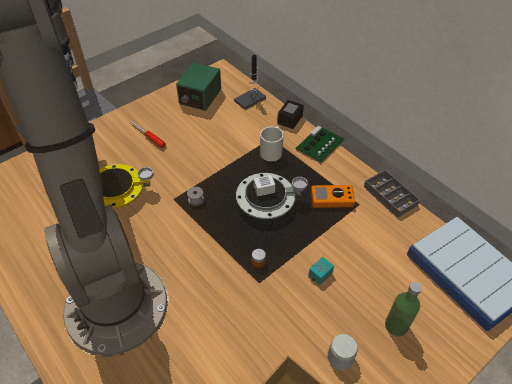

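The top view shows the real (grey) dial on the mat at about (259,178), with its cup at (274,151) beside the orange meter, and the yellow look-alike at (163,278). The side view shows the same cup at (300,186). I'll measure both more closely.

```bash
cat > h.py <<'E'
import numpy as np,cv2
def ray(d,uv,z):
    K,E=d["intrinsics"],d["extrinsics"]; R,t=E[:3,:3],E[:3,3]
    c=-R.T@t; v=R.T@np.linalg.solve(K,[uv[0],uv[1],1.]); return c+v*(z-c[2])/v[2]
def proj(d,p):
    q=d["intrinsics"]@(d["extrinsics"]@np.r_[p,1.])[:3]; return q[:2]/q[2]
E
python3 - <<'E'
from h import *
from rig import r
from scipy.optimize import least_squares
for c in("top","side"):
    d=dict(np.load(f"{c}0.npz")); im=d["image"]
    for m in r.silhouettes("dial",c):
        u=m["centre"]
        if c=="top" and u[0]<220 or c=="side" and u[0]<200: continue
        cnt=max(cv2.findContours(m["region"].astype(np.uint8),0,1)[0],key=len)[:,0]
        P=np.array([ray(d,p,.045)[:2] for p in cnt])
        f=least_squares(lambda q:np.hypot(*(P-q[:2]).T)-q[2],[*P.mean(0),.095],loss="soft_l1",f_scale=.003)
        print(c,"dial",u,f.x.round(4))
    for l in("cup_floor","platter_top","adapter"):
        for m in r.silhouettes(l,c): 
            cc=m["centre"]; print(c,l,np.round(cc,1),round(m["confidence"],2),m["region"].sum(),ray(d,cc,.083).round(3))
    x,y=(230,130) if c=="top" else (225,155)
    cv2.imwrite(f"pics/{c}_z.png",cv2.resize(im[y:y+80,x:x+95],None,fx=7,fy=7,interpolation=cv2.INTER_CUBIC))
E
```

```text
top dial [263.3, 175.5] [0.5618 0.0168 0.0943]
top dial [264.6, 173.5] [0.57   0.0143 0.0687]
top cup_floor [177.7 254.6] 0.56 179 [0.293 0.3   0.083]
top cup_floor [273.5 148.2] 0.45 127 [ 0.66  -0.04   0.083]
top platter_top [264.  176.4] 0.8 885 [ 0.559 -0.004  0.083]
top platter_top [163.4 275.5] 0.71 1342 [0.223 0.349 0.083]
top platter_top [415.1 174.1] 0.49 536 [ 0.554 -0.535  0.083]
top adapter [342.6 189.7] 0.8 240 [ 0.505 -0.278  0.083]
top adapter [254.6 174.7] 0.73 215 [0.566 0.029 0.083]
side dial [271.2, 196.6] [0.56   0.0112 0.0928]
side cup_floor [143.5 171.9] 0.73 237 [0.298 0.313 0.083]
side cup_floor [298.5 183.6] 0.57 199 [ 0.647 -0.041  0.083]
side platter_top [273.2 193.8] 0.77 1046 [ 0.558 -0.023  0.083]
side adapter [263.2 184. ] 0.7 410 [0.56  0.028 0.083]
side adapter [319.3 266.7] 0.67 431 [ 0.482 -0.301  0.083]
```

View pics/top_z.png

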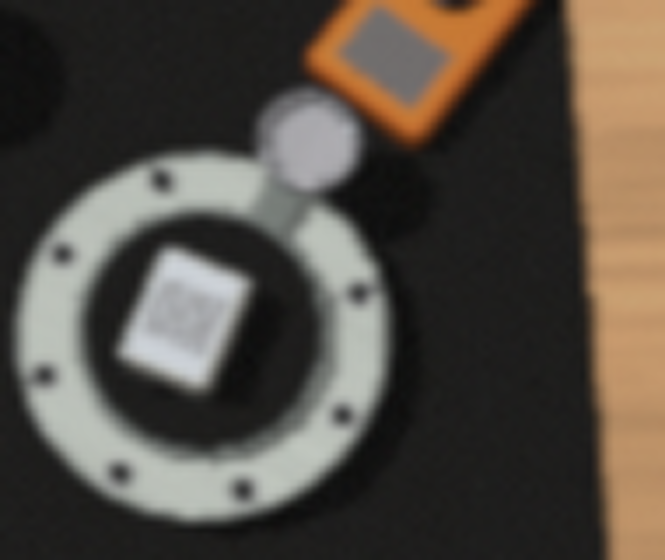

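View pics/side_z.png

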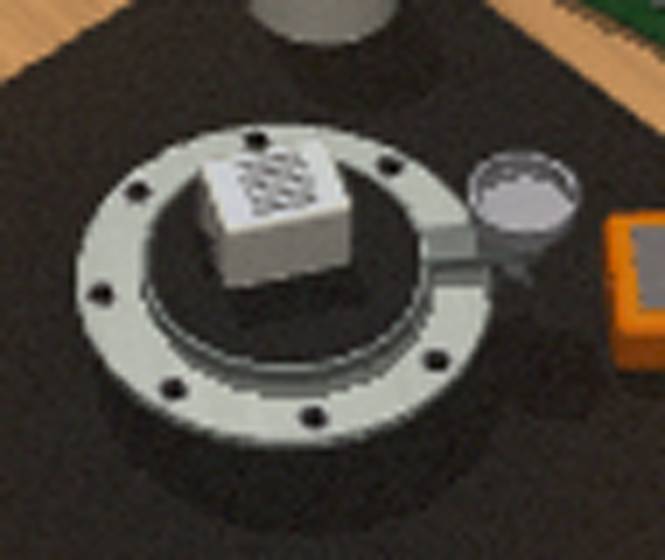

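The zoomed top crop shows seven visible holes, and the eighth is hidden under the arm at zoomed (285,205). In the side crop the arm is at about (465,245). I'll fit dial centre and yaw from the holes in both views.

```bash
python3 - <<'E'
from h import *
from scipy.optimize import least_squares
H={"top":((230,130),[(162,181),(62,254),(43,375),(120,473),(243,489),(343,414),(359,292)]),
"side":((225,155),[(390,166),(257,140),(136,191),(99,293),(173,389),(314,416),(436,360)])}
D={c:dict(np.load(c+"0.npz")) for c in H}
def res(q,cs):
    o=[]
    for c in cs:
        off,h=H[c]
        for k,(U,V) in enumerate(h,1):
            a=q[2]+k*np.pi/4; p=[q[0]+.084*np.cos(a),q[1]+.084*np.sin(a),.045]
            o+=list(proj(D[c],p)-((np.array([U,V])+.5)/7-.5+off))
    return np.array(o)
for cs in(["top"],["side"],["top","side"]):
    f=least_squares(res,[.56,.014,-.4],args=(cs,)); q=f.x
    print(cs,q.round(4),"deg",np.degrees(q[2]).round(2),"rms",np.sqrt((f.fun**2).mean()).round(2))
for a in (0,45):
    t=q[2]-np.radians(a); c=np.array([q[0]+.108*np.cos(t),q[1]+.108*np.sin(t),.076]); print(a,c.round(4))
    if a==0:
        for n in H: print(n,proj(D[n],c),((proj(D[n],c+[0,0,.01])-H[n][0])*7).round())
for p in [(c0) for c0 in [(310,110),(413,140)]]:
    print("meter corner",ray(D["top"],(np.array(p)/7+[230,130]),.035).round(3))
from rig import r
R=r.read_state()["ee_rot"];print(np.round(R,3))
E
```

```text
['top'] [ 0.5625  0.0164 -0.5495] deg -31.48 rms 0.11
['side'] [ 0.5605  0.018  -0.5526] deg -31.66 rms 0.13
['top', 'side'] [ 0.5614  0.0173 -0.5512] deg -31.58 rms 0.29
0 [ 0.6534 -0.0393  0.076 ]
top [273.29391181 150.34167878] [303. 138.]
side [299.41654849 183.66455499] [523. 186.]
45 [ 0.5864 -0.0878  0.076 ]
meter corner [ 0.68  -0.044  0.035]
meter corner [ 0.663 -0.098  0.035]
[[-0.932  0.362 -0.   ]
 [ 0.362  0.932 -0.   ]
 [ 0.    -0.    -1.   ]]
```

carry_out([
  {"x": -5.2, "y": -4.0, "fingers": 0},
  {"x": -10.4, "y": -7.9, "fingers": 0},
  {"x": -15.6, "y": -11.9, "fingers": 0},
  {"x": -20.8, "y": -15.8, "fingers": 0},
  {"x": -26, "y": -19.8, "fingers": 0},
  {"x": -31.2, "y": -23.7, "fingers": 0},
  {"x": -36.4, "y": -27.7, "fingers": 0},
  {"x": -41.5, "y": -31.6, "fingers": 0},
  {"x": -46.7, "y": -35.6, "fingers": 0},
  {"x": -51.9, "y": -39.6, "fingers": 0},
  {"x": -57.1, "y": -43.5, "fingers": 0},
  {"x": -62.3, "y": -47.5, "fingers": 0},
], newtons=10)

```text
invalid input
```

carry_out([
  {"x": 0, "y": 0, "z": 0, "fingers": 0},
  {"x": 0, "y": 0, "z": 0},
  {"x": 0, "y": 0, "z": 0},
])

```text
invalid input
```

carry_out([
  {"x": 0, "y": 0, "z": 0, "ax": 0, "ay": 0, "az": 0, "fingers": 0},
], newtons=10)

```text
clock: 1.02
eef_pos: [0.2446, 0.6291, 0.2165]
ee_rot: [[-0.932, 0.362, -0.0], [0.362, 0.932, -0.0], [0.0, -0.0, -1.0]]
contact_force: [0.0, -0.7, -0.2]
width: 0.0871
grasp_force: 0.0
```

All keys are required in every row.

carry_out([
  {"x": -5.2, "y": -4.0, "z": 0, "ax": 0, "ay": 0, "az": 0, "fingers": 0},
  {"x": -10.4, "y": -7.9, "z": 0, "ax": 0, "ay": 0, "az": 0, "fingers": 0},
  {"x": -15.6, "y": -11.9, "z": 0, "ax": 0, "ay": 0, "az": 0, "fingers": 0},
  {"x": -20.8, "y": -15.8, "z": 0, "ax": 0, "ay": 0, "az": 0, "fingers": 0},
  {"x": -26, "y": -19.8, "z": 0, "ax": 0, "ay": 0, "az": 0, "fingers": 0},
  {"x": -31.2, "y": -23.7, "z": 0, "ax": 0, "ay": 0, "az": 0, "fingers": 0},
  {"x": -36.4, "y": -27.7, "z": 0, "ax": 0, "ay": 0, "az": 0, "fingers": 0},
  {"x": -41.5, "y": -31.6, "z": 0, "ax": 0, "ay": 0, "az": 0, "fingers": 0},
  {"x": -46.7, "y": -35.6, "z": 0, "ax": 0, "ay": 0, "az": 0, "fingers": 0},
  {"x": -51.9, "y": -39.6, "z": 0, "ax": 0, "ay": 0, "az": 0, "fingers": 0},
  {"x": -57.1, "y": -43.5, "z": 0, "ax": 0, "ay": 0, "az": 0, "fingers": 0},
  {"x": -62.3, "y": -47.5, "z": 0, "ax": 0, "ay": 0, "az": 0, "fingers": 0},
], newtons=10)

```text
clock: 2.52
eef_pos: [0.6367, -0.0125, 0.2167]
ee_rot: [[-0.932, 0.362, 0.001], [0.362, 0.932, 0.0], [-0.0, 0.0, -1.0]]
contact_force: [0.1, 1.1, 0.8]
width: 0.0004
grasp_force: 0.0
```

carry_out([
  {"x": 0, "y": 0, "z": 0, "ax": 0, "ay": 0, "az": 0, "fingers": 0},
  {"x": 0, "y": 0, "z": 0, "ax": 0, "ay": 0, "az": 0, "fingers": 0},
])

```text
clock: 2.78
eef_pos: [0.6355, -0.0105, 0.2162]
ee_rot: [[-0.932, 0.363, -0.001], [0.363, 0.932, 0.0], [0.001, -0.0, -1.0]]
contact_force: [-0.2, 0.7, -0.0]
width: 0.0005
grasp_force: 0.0
```

carry_out([
  {"x": -2.7, "y": -2.0, "z": 0, "ax": 0, "ay": 0, "az": 0, "fingers": 0},
  {"x": -2.7, "y": -2.0, "z": 4, "ax": 0, "ay": 0, "az": 0, "fingers": 0},
  {"x": -2.7, "y": -2.0, "z": 8, "ax": 0, "ay": 0, "az": 0, "fingers": 0},
  {"x": -2.7, "y": -2.0, "z": 10, "ax": 0, "ay": 0, "az": 0, "fingers": 0},
  {"x": -2.7, "y": -2.0, "z": 10, "ax": 0, "ay": 0, "az": 0, "fingers": 0},
  {"x": -2.7, "y": -2.0, "z": 10, "ax": 0, "ay": 0, "az": 0, "fingers": 0},
])

```text
clock: 3.52
eef_pos: [0.6544, -0.0389, 0.118]
ee_rot: [[-0.932, 0.362, 0.002], [0.362, 0.932, 0.0], [-0.002, 0.001, -1.0]]
contact_force: [0.5, -0.5, 0.4]
width: 0.0006
grasp_force: 0.0
```

```bash
python3 - <<'E'
from h import *
from rig import r
s=r.read_state();p=s["eef_pos"];R=s["ee_rot"];print(p.round(4) if hasattr(p,'round') else p)
print("to cup, tool cm",(np.array(R).T@(np.array([.6534,-.0393,.087])-p)*100).round(2))
d=r.read_camera("side");im=d["image"]
cv2.imwrite("pics/side1.png",cv2.resize(im[120:220,225:350],None,fx=6,fy=6,interpolation=cv2.INTER_CUBIC))
E
```

```text
[ 0.6544 -0.0389  0.118 ]
to cup, tool cm [ 0.09 -0.07  3.1 ]
```

View pics/side1.png

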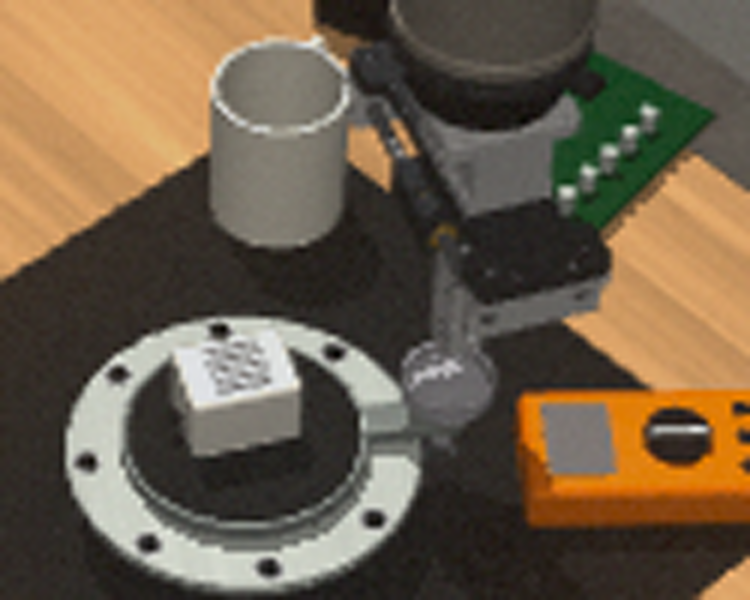

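The fingertips are over the cup, at crop pixel (450,375). Next is the press.

carry_out([
  {"x": 0, "y": 0, "z": 1.5, "ax": 0, "ay": 0, "az": 0, "fingers": 0},
  {"x": 0, "y": 0, "z": 2.8, "ax": 0, "ay": 0, "az": 0, "fingers": 0},
  {"x": 0, "y": 0, "z": 3.3, "ax": 0, "ay": 0, "az": 0, "fingers": 0},
  {"x": 0, "y": 0, "z": 3.8, "ax": 0, "ay": 0, "az": 0, "fingers": 0},
  {"x": 0, "y": 0, "z": 4.2, "ax": 0, "ay": 0, "az": 0, "fingers": 0},
  {"x": 0, "y": 0, "z": 4.3, "ax": 0, "ay": 0, "az": 0, "fingers": 0},
  {"x": 0, "y": 0, "z": 4.3, "ax": 0, "ay": 0, "az": 0, "fingers": 0},
])

```text
clock: 4.45
eef_pos: [0.6535, -0.0392, 0.0736]
ee_rot: [[-0.932, 0.362, -0.0], [0.362, 0.932, 0.0], [0.0, 0.0, -1.0]]
contact_force: [-2.5, 1.4, 8.7]
width: 0.0004
grasp_force: 4.3
```

```bash
python3 - <<'E'
from h import *
from rig import r
s=r.read_state();p=np.array(s["eef_pos"]);R=np.array(s["ee_rot"]);print(p.round(4),np.round(s["contact_force"],1))
c=np.array([.5614,.0173]); 
v=p[:2]-c; print("rad",np.hypot(*v),"ang",np.degrees(np.arctan2(v[1],v[0])))
for k in range(0,55,5):
    a=-.5512-np.radians(k); q=np.r_[c+.108*np.array([np.cos(a),np.sin(a)]),p[2]]
    print(k,(R.T@(q-p)*100).round(2))
E
```

```text
[ 0.6535 -0.0392  0.0736] [-2.5  1.4  8.7]
rad 0.10808456901590631 ang -31.529388557793038
0 [ 0.01 -0.01  0.  ]
5 [ 0.22 -0.93  0.  ]
10 [ 0.51 -1.82  0.  ]
15 [ 0.87 -2.69  0.  ]
20 [ 1.31 -3.53  0.  ]
25 [ 1.82 -4.32  0.  ]
30 [ 2.4  -5.06  0.  ]
35 [ 3.04 -5.75  0.  ]
40 [ 3.74 -6.38  0.  ]
45 [ 4.49 -6.95  0.  ]
50 [ 5.29 -7.46  0.  ]
```

carry_out([
  {"x": 0.1, "y": -0.4, "z": 0, "ax": 0, "ay": 0, "az": 0, "fingers": 0},
  {"x": 0.22, "y": -0.93, "z": 0, "ax": 0, "ay": 0, "az": 0, "fingers": 0},
  {"x": 0.5, "y": -1.8, "z": 0, "ax": 0, "ay": 0, "az": 0, "fingers": 0},
  {"x": 0.87, "y": -2.7, "z": 0, "ax": 0, "ay": 0, "az": 0, "fingers": 0},
  {"x": 1.3, "y": -3.5, "z": 0, "ax": 0, "ay": 0, "az": 0, "fingers": 0},
  {"x": 1.8, "y": -4.3, "z": 0, "ax": 0, "ay": 0, "az": 0, "fingers": 0},
  {"x": 2.4, "y": -5.05, "z": 0, "ax": 0, "ay": 0, "az": 0, "fingers": 0},
  {"x": 3.05, "y": -5.75, "z": 0, "ax": 0, "ay": 0, "az": 0, "fingers": 0},
  {"x": 3.75, "y": -6.4, "z": 0, "ax": 0, "ay": 0, "az": 0, "fingers": 0},
  {"x": 4.2, "y": -6.7, "z": 0, "ax": 0, "ay": 0, "az": 0, "fingers": 0},
  {"x": 4.5, "y": -6.95, "z": 0, "ax": 0, "ay": 0, "az": 0, "fingers": 0},
  {"x": 4.5, "y": -6.95, "z": 0, "ax": 0, "ay": 0, "az": 0, "fingers": 0},
])

```text
clock: 5.95
eef_pos: [0.5869, -0.088, 0.074]
ee_rot: [[-0.932, 0.363, 0.001], [0.363, 0.932, -0.0], [-0.001, 0.0, -1.0]]
contact_force: [-0.6, 0.7, 8.1]
width: 0.0004
grasp_force: 4.2
```

```bash
python3 - <<'E'
from h import *
from rig import r
s=r.read_state();p=np.array(s["eef_pos"]);R=np.array(s["ee_rot"]);print(p.round(4),np.round(s["contact_force"],1))
v=p[:2]-[.5614,.0173]; print("rad",np.hypot(*v),"turn",-np.degrees(np.arctan2(v[1],v[0]))-31.58)
d=r.read_camera("side");np.savez("side2.npz",**d);im=d["image"]
print("predicted arm pt",[(((proj(d,[.5614+q*np.cos(a),.0173+q*np.sin(a),.059])-[225,130])*7).round()) for a in [-.5512-.7854] for q in(.066,.084,.108)])
cv2.imwrite("pics/side2.png",cv2.resize(im[130:215,225:335],None,fx=7,fy=7,interpolation=cv2.INTER_CUBIC))
E
```

```text
[ 0.5869 -0.088   0.074 ] [-0.6  0.7  8.1]
rad 0.10836396322357332 turn 44.832092383301145
predicted arm pt [array([404., 493.]), array([437., 512.]), array([482., 537.])]
```

View pics/side2.png

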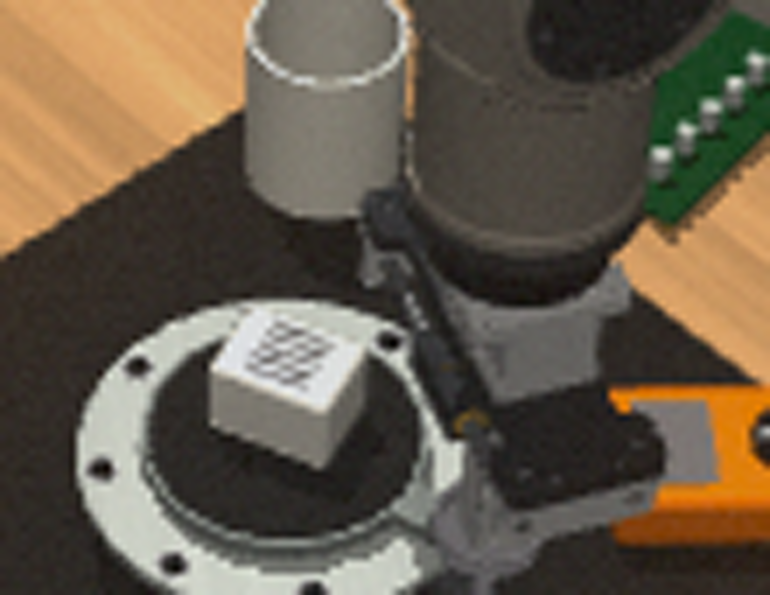

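The turn reached 44.8° by the TCP, with the adapter still standing at about (290,390). The target hole, expected at (436,535), is covered by the arm. I'll release slowly straight up.

carry_out([
  {"x": 0, "y": 0, "z": -0.3, "ax": 0, "ay": 0, "az": 0, "fingers": 0},
  {"x": 0, "y": 0, "z": -0.6, "ax": 0, "ay": 0, "az": 0, "fingers": 0},
  {"x": 0, "y": 0, "z": -0.9, "ax": 0, "ay": 0, "az": 0, "fingers": 0},
  {"x": 0, "y": 0, "z": -1.2, "ax": 0, "ay": 0, "az": 0, "fingers": 0},
  {"x": 0, "y": 0, "z": -1.6, "ax": 0, "ay": 0, "az": 0, "fingers": 0},
  {"x": 0, "y": 0, "z": -2.5, "ax": 0, "ay": 0, "az": 0, "fingers": 0},
  {"x": 0, "y": 0, "z": -5, "ax": 0, "ay": 0, "az": 0, "fingers": 0},
  {"x": 0, "y": 0, "z": -9, "ax": 0, "ay": 0, "az": 0, "fingers": 0},
  {"x": 0, "y": 0, "z": -14, "ax": 0, "ay": 0, "az": 0, "fingers": 0},
  {"x": 0, "y": 0, "z": -18, "ax": 0, "ay": 0, "az": 0, "fingers": 0},
  {"x": 0, "y": 0, "z": -18, "ax": 0, "ay": 0, "az": 0, "fingers": 0},
])

```text
clock: 7.38
eef_pos: [0.5879, -0.0879, 0.2569]
ee_rot: [[-0.932, 0.362, 0.005], [0.362, 0.932, 0.0], [-0.005, 0.002, -1.0]]
contact_force: [-0.6, 0.8, -1.0]
width: 0.0004
grasp_force: 0.0
```

```bash
python3 - <<'E'
from h import *
from rig import r
print(np.round(r.read_state()["contact_force"],1))
d=r.read_camera("side");im=d["image"]
for z in(.059,.069,.083): # rim if stop / rubbing / cup rim up ~.086
    a=-.5512-.7854; print(z+.003,((proj(d,[.5614+.108*np.cos(a),.0173+.108*np.sin(a),z+.003])-[225,150])*7).round())
for m in r.silhouettes("cup_floor","side"): print((np.array(m["centre"])-[225,150])*7,m["confidence"])
cv2.imwrite("pics/side3.png",cv2.resize(im[150:235,225:335],None,fx=7,fy=7,interpolation=cv2.INTER_CUBIC))
E
```

```text
[-0.6  0.8 -1. ]
0.062 [483. 393.]
0.07200000000000001 [484. 378.]
0.08600000000000001 [486. 358.]
[464.8 360.5] 0.53
[-566.3  149.8] 0.49
```

View pics/side3.png

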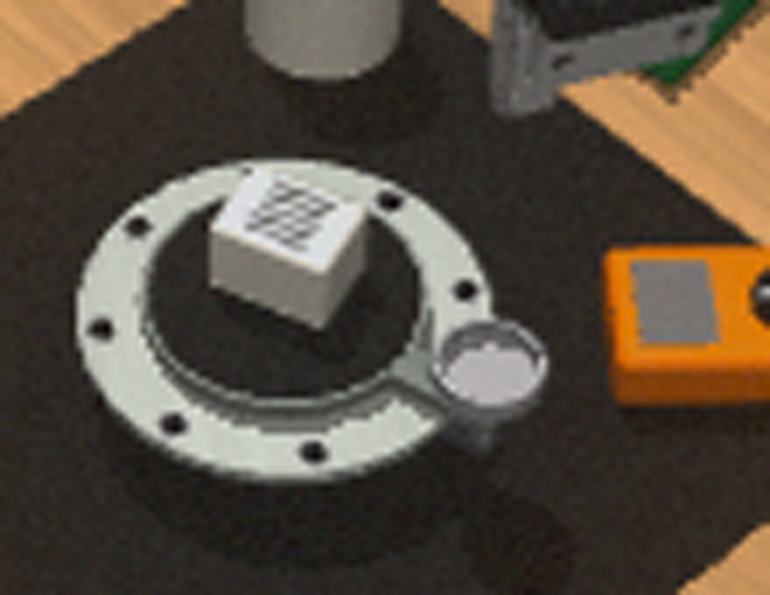

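The rim top is at (491,320), close to the prediction for fully up, and the covered hole is the target. I'll move aside and check from the top as well.

carry_out([
  {"x": 0, "y": -4, "z": 0, "ax": 0, "ay": 0, "az": 0, "fingers": 0},
  {"x": 0, "y": -8, "z": 0, "ax": 0, "ay": 0, "az": 0, "fingers": 0},
  {"x": 0, "y": -12, "z": 0, "ax": 0, "ay": 0, "az": 0, "fingers": 0},
  {"x": 0, "y": -15, "z": 0, "ax": 0, "ay": 0, "az": 0, "fingers": 0},
  {"x": 0, "y": -15, "z": 0, "ax": 0, "ay": 0, "az": 0, "fingers": 0},
  {"x": 0, "y": -15, "z": 0, "ax": 0, "ay": 0, "az": 0, "fingers": 0},
])

```text
clock: 8.22
eef_pos: [0.5321, -0.2267, 0.2526]
ee_rot: [[-0.932, 0.362, -0.001], [0.362, 0.932, 0.0], [0.001, -0.0, -1.0]]
contact_force: [-1.4, 0.1, 0.2]
width: 0.0005
grasp_force: 0.0
```

```bash
python3 - <<'E'
from h import *
from rig import r
d=r.read_camera("top");im=d["image"]
S=dict(np.load("side0.npz"))
# side-view rim outline extremes: left/right/top, vs (turn, press) model
t=np.linspace(0,2*np.pi,200)
def rim(k,pr):
    a=-.5512-np.radians(k); c=[.5605+.108*np.cos(a),.018+.108*np.sin(a),.086-pr]
    P=np.array([proj(S,np.add(c,[.025*np.cos(x),.025*np.sin(x),0])) for x in t]); return P
for k,pr,o in((0,0,155),(45,0,150),(45,.004,150),(45,.01,150),(42,0,150),(42,.01,150)):
    P=(rim(k,pr)-[225,o]+.5)*7-.5; print(k,pr,P.min(0).round(),P.max(0).round())
a=-.5512-np.pi/4
print("top: cup rim pred (up)",[((proj(d,[.5625+.108*np.cos(b),.0164+.108*np.sin(b),.086])-[230,130]+.5)*7).round() for b in(a,a+.07)])
cv2.imwrite("pics/top4.png",cv2.resize(im[130:210,230:325],None,fx=7,fy=7,interpolation=cv2.INTER_CUBIC))
E
```

```text
0 0 [467. 148.] [579. 231.]
45 0 [429. 317.] [545. 406.]
45 0.004 [429. 323.] [544. 412.]
45 0.01 [428. 332.] [543. 420.]
42 0 [436. 309.] [551. 397.]
42 0.01 [435. 324.] [550. 412.]
top: cup rim pred (up) [array([408., 267.]), array([404., 253.])]
```

View pics/top4.png

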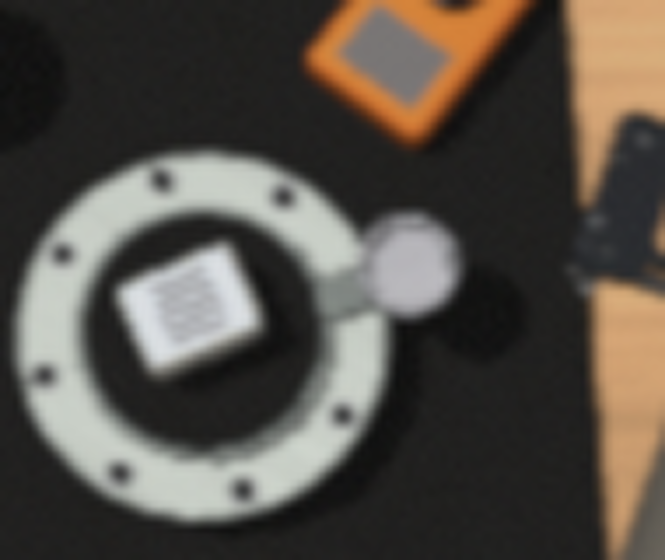

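The top view shows the arm at (340,292) on the target hole, the cup at (411,265) and the adapter standing. One numeric check of the angle before handing in.

```bash
python3 - <<'E'
from h import *
d=dict(np.load("top0.npz"))
def f(k,pr=0):
    b=-.5495-np.radians(k); return ((proj(d,[.5625+.108*np.cos(b),.0164+.108*np.sin(b),.086-pr])-[230,130]+.5)*7-.5)
for k in(42,43,44,45,46): print(k,(f(k)-f(0)).round(1),(f(k,.008)-f(0)).round(1))
def cup(p):  # bright light-grey-mauve blob centroid in zoomed crop
    im=cv2.imread(p).astype(int); b,g,r_=im.transpose(2,0,1)
    m=((r_-g>-2)&(b-g>3)&(r_>135)&(np.abs(r_-b)<25)).astype(np.uint8)
    n,_,st,ce=cv2.connectedComponentsWithStats(m)
    return [(ce[i].round(1),st[i,4]) for i in range(1,n) if 3000<st[i,4]<12000]
print(cup("pics/top_z.png"),cup("pics/top4.png"))
E
```

```text
42 [ 96.8 117.1] [ 95.9 120. ]
43 [ 97.9 120.6] [ 97.  123.5]
44 [ 99.  124.1] [ 98.1 127. ]
45 [100.  127.7] [ 99.1 130.6]
46 [101.  131.3] [100.1 134.1]
[(array([313.8, 141.5]), np.int32(3193))] [(array([410.4, 267. ]), np.int32(4395))]
```

The angle comes out at about 44–45° with the rim at full height, so the pin is seated.

```bash
python3 -c "
from rig import r
print(r.job_done())"
```

```text
the job is handed in; nothing more can be done
None
```

I pressed the plunger out of its first hole and turned the turntable clockwise to the next one. My image measurements put it at about 44–45°, with the plunger up and the adapter still standing. The hand is clear and the job is handed in, but no verdict came back.

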